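# Press a jar onto its label in the V-shaped labelling jig

## Robot

A 6-joint arm with a two-finger parallel gripper is mounted at the origin on a cart in front of the work surface, level with it; the furniture and walls round the work are solid. World frame = base frame: x ahead of the robot, y to its left, z up, the work surface at z = 0. Lengths are in mm, angles in rad, forces in N, time in s.
With the tool pointing down it reaches from about 350 to 775 mm from the base axis. Payload 7.3 kg.
Tool frame: the origin (TCP) lies at the very end of the fingers, on their centre line; the grasp point (between the pads) lies 19 mm behind it; x points along the fingers, y is the direction in which the jaws open and shut, and the axes are right-handed (so a half turn about x gives the same grasp; the last joint's range is limited). The gripper opens to 92 mm and grips with 3 to 60 N. Pads are 19 mm wide; open, the fingers measure 130 mm over their backs; the gripper's body (75 mm by 190 mm) begins 47 mm behind the grasp point.
Start: joints at [0.967, 0.342, 1.524, -0, 1.275, -0.146], TCP at [232.028, 470.968, 195.641] pointing down, gripper open.
Joint ranges: [-2.53, 2.53], [-0.77, 2.02], [0.04, 2.7], [-1, 4.14], [0.28, 2.66], [-3.11, 3.11]. Speed limits (rad/s): [2.57, 2.57, 3.14, 3.14, 3.14, 3.14].

## Interface

Orientations are given as [roll, pitch, yaw] about the fixed x, y, z axes, in that order (R = Rz(yaw) Ry(pitch) Rx(roll)).
In Python, from plant import sensors, capture, bot gives the robot as it stands.
- The arm moves only by the shell command python3 -m crank 'ROWS' [OPENING]. ROWS is JSON, a list of rows, each an object of numbers: "dx", "dy", "dz": the shift along the tool's x, y, z in cm; "spin": the turn about the tool's x in rad. A call has 1 to 20 rows; each row is the pose to reach, as a shift and turn from the pose commanded when the call began, along the tool's axes at that moment; what a row does not reach only later rows make up. A row lasts 1/12 s, in which the tool goes at most 41.7 mm and 7.16 degrees, less where a joint would pass 70% of its speed; a pose out of reach is approached as far as the arm can. A call with a gripper value outside its range is refused whole. OPENING is the opening in per cent of the stroke, from 0 (shut) to 100 (fully open), set as the call begins (- or left out, the last holds). The fingers move at their own pace and stop on an object; the grip force is fixed at half the most. Time passes only in rows, so rows that repeat a pose let the fingers close. It gives the time, the measured TCP pose, the force and the opening at its end, in the units of the state.
- sensors.get_obs(): the state, without advancing time (a new reading comes with each control period).
- capture(name): name is "side" or "top" or "wrist"; returns a dict with "frame" (400x640x3 uint8, blue, green, red), "vfov" (degrees; the focal length in pixels is half the picture's height over the tangent of half this angle, whatever the lens; pixels are square), "cx", "cy" (the principal point, pixels), "k1" (the pictures are not rectified: a ray, as slopes to the right and down, at radius r is drawn at 1 + k1 r^2 times it, then the intrinsics apply), "view" (4x4, takes a point from world to camera coordinates); the wrist camera has in their place "mount" (4x4, takes a point from camera to tool coordinates, whose origin is the TCP and whose axes are the tool frame's). Camera axes: x right, y down, z forward; pixel columns grow to the right and rows downward; lengths in mm; the calibration is good to about 2 mm. A picture is of the moment at which its call begins: read the wrist's pose just before it. There is no depth.
- bot.close_job(): hands the job in, once; it reports no verdict.
The state is a dict: "time": time; "joint_positions": joint angles; "dq": joint speeds; "tau": joint torques, N m; "tool_pos": TCP position; "tcp_rot": TCP orientation; "contact_force": force on the tool from outside, world axes, zero at the start; "moment": the same for the moment, N m; "grip_width": finger opening in mm.
Only numpy, scipy, OpenCV 4.12 (cv2) and the standard library are available. Lean on these libraries where they do the work, as an engineer would, in place of code of your own. Each camera call takes 0.05 s, during which the arm holds its last target.

## Task

The fresh label lies sticky side up in the V of the labelling jig: pick up the plain amber jar and lay it in the V on top of the label, lying full length along it, with its foot home against the metal end stop (the lid sticks out at the open end). Then press it down firmly so that it bears on both slopes of the V at once, and finish like that: still holding the jar pressed down in the V, not letting go, so that the glue can take. Leave the jars, mill, tape, pen and scissors around it where they are.

Things in the scene. Friction and masses are not known exactly. Their poses are not given: they have to be found in the camera images.
- jar: plain amber jar with ribbed black screw lid, lying on its side: a straight cylinder 46 in diameter, 108 long (body 88, then the fixed lid, 45 in diameter, 20 long), about 130 g (varies), friction about 0.6. Origin on the axis at mid-length, 23 above the worktop at the start; x axis along the cylinder from lid to foot; it can roll about it.
- jar_foot (a point): centre of the jar's flat foot, on the axis, 54 from the jar's origin along its x
- jig: labelling jig, fixed: plywood base 124 x 78, its top 10 above the worktop; on it a narrow beech block 85 long, 37 wide, topped by an aluminium V (90 degrees included), a white label with green stripes on its flanks; at one end a metal stop. Origin on the worktop plane, z up, x along the V towards the stop. V from x = -40 to 45, apex at y = 0, z = 28, upper edges at y = +-18.5, z = 46.
- jig_seat (a point): centre of the foot of the seated jar, on the stop's face: x = 45, y = 0, z = 60.5 in the jig's frame, so the seated axis is 60.5 above the worktop. The stop is a plate 8 thick, 50 wide, top at z = 73, facing -x
- flank_left: rigid flank of the V on the jig's +y side, rising 45 degrees; the seated jar touches it on a line at y = +16, z = 44 (origin and axes as the jig's). Beside the block fingers have free room down to the base
- flank_right: rigid flank of the V on the jig's -y side; the seated jar touches it on a line at y = -16, z = 44 (origin and axes as the jig's)
- spice_jar_a: standing spice jar with green lid, 46 x 46 x 106, already labelled; origin at the centre of its underside; leave alone
- spice_jar_b: second standing spice jar with green lid, 46 x 46 x 106, already labelled; origin at the centre of its underside; leave alone
- spice_jar_c: standing spice jar with whitish lid and brown label, 44 x 44 x 109; origin at the centre of its underside; leave alone
- tape: roll of beige tape lying flat, 104 across, 25 high; origin at the centre of its underside; leave alone
- marker: white marker pen with black cap, 135 long, 16 thick, lying; origin at the centre of its underside; leave alone
- scissors: scissors with blue handles lying flat, 199 x 87 x 9; origin at the centre of its underside; leave alone
- pepper_mill: dark wooden pepper mill, 58 across, 170 tall, in the gap between the microwave (260 high; front at world x = 0.56 m, handle reaching to x = 0.53 m) and the coffee maker (285 high; front at x = 0.50 m, y = -0.30 to -0.48 m); origin at the centre of its underside; leave alone
Not all that is in view belongs to the job. Of the things that look like the jar, the larger one is meant.

How it is judged:
By the outcome, as a careful person would: the job done as asked, in the order asked, and still so for the second after the job is handed in, while the arm keeps its last pose, push and grip.
It also fails if it takes over 51 s, if anything falls off the work surface, if the arm or the gripper's body presses on something with over 40 N, if the wrist force passes 120 N, or if a joint passes its speed limit or range.

## Working session

There is one attempt and no reset: what is moved stays moved. The work goes in short steps, Python scripts to look and compute and a shell command to move; the robot and the scene stay as the last step left them, time stands still between calls to the robot, and variables do not carry over. Pictures are saved under pics/ and viewed, and the job is handed in when it is done.

```bash
ls; mkdir -p pics
python3 - <<'E'
from plant import sensors, capture, bot
import cv2
o=sensors.get_obs(); print(o)
for n in ["side","top","wrist"]:
    c=capture(n); cv2.imwrite(f"pics/{n}0.png",c["frame"]); print(n,{k:v for k,v in c.items() if k!="frame"})
E
```

```text
pics
{'time': 0.0, 'joint_positions': array([ 9.66967527e-01,  3.42753945e-01,  1.52502642e+00,  5.09862588e-06,
        1.27537078e+00, -1.45988156e-01]), 'dq': array([ 0.00039468,  0.00128138, -0.00059856,  0.00030798, -0.0019003 ,
       -0.00040615]), 'tau': array([ 5.81865224e-04, -4.31242454e+01, -2.44225878e+01,  7.20171444e-02,
        5.59405424e-02, -1.61922967e-04]), 'tool_pos': array([231.77058161, 470.56801433, 194.92550373]), 'tcp_rot': array([-1.71991277,  1.56923783, -2.1777549 ]), 'contact_force': array([0.33343666, 0.25875127, 0.11404618]), 'moment': array([-0.05188935,  0.0433163 ,  0.04859361]), 'grip_width': 91.4274962278181}
side {'vfov': 44.9524022266909, 'cx': 318.3131353045236, 'cy': 210.07850224712752, 'k1': -0.1382405097301716, 'view': array([[ 8.64673826e-01, -5.02044026e-01, -1.70578623e-02,
        -4.52876999e+02],
       [-2.48222598e-01, -3.97500657e-01, -8.83390496e-01,
         2.09312046e+02],
       [ 4.36720410e-01,  7.68078787e-01, -4.68327087e-01,
         1.40240894e+03],
       [ 0.00000000e+00,  0.00000000e+00,  0.00000000e+00,
         1.00
[... 239 characters left out ...]
-01, -8.11633127e-03, -2.22645756e-01,
         5.70284958e+02],
       [ 2.22627523e-01,  3.09612328e-03, -9.74898661e-01,
         1.07999852e+03],
       [ 0.00000000e+00,  0.00000000e+00,  0.00000000e+00,
         1.00000000e+00]])}
wrist {'vfov': 69.44250453200242, 'cx': 320.23957552674835, 'cy': 200.00113261844444, 'k1': 0.01661198569625517, 'mount': array([[-7.68487889e-04, -2.52475033e-01,  9.67603104e-01,
        -1.90455357e+02],
       [ 9.99998583e-01, -1.64306625e-03,  3.65494480e-04,
        -7.68019367e-01],
       [ 1.49755778e-03,  9.67602014e-01,  2.52475938e-01,
        -6.88509653e+01],
       [ 0.00000000e+00,  0.00000000e+00,  0.00000000e+00,
         1.00000000e+00]])}
```

View pics/side0.png

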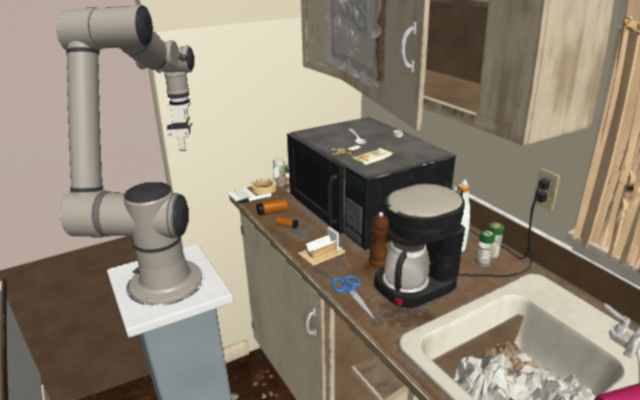

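View pics/top0.png

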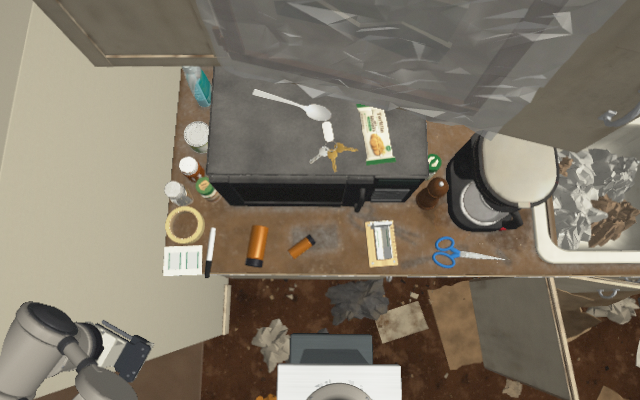

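View pics/wrist0.png

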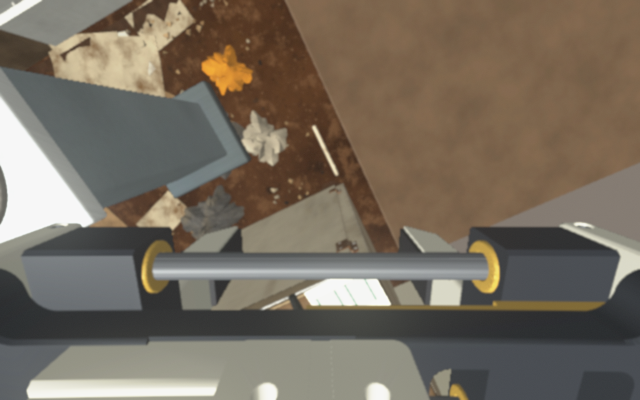

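Candidates: the large amber cylinder with a black lid at top px (257,246), a small one at (301,245), and the pepper mill at (432,192), which stands upright. The description points to the larger one at (257,246). I'll check it in a close crop.

```bash
cat > h.py <<'E'
import numpy as np, cv2
from plant import sensors, capture, bot
from scipy.spatial.transform import Rotation as Ro
def K(c):
    f=200/np.tan(np.radians(c["vfov"]/2)); return f
def V(c,o=None):
    if "view" in c: return np.array(c["view"])
    T=np.eye(4); T[:3,:3]=Ro.from_euler('xyz',o["tcp_rot"]).as_matrix(); T[:3,3]=o["tool_pos"]
    return np.linalg.inv(T@np.array(c["mount"]))
def proj(c,P,o=None):
    v=V(c,o); P=np.atleast_2d(P); q=P@v[:3,:3].T+v[:3,3]; s=q[:,:2]/q[:,2:]
    r2=(s**2).sum(1,keepdims=True); s=s*(1+c["k1"]*r2); return s*K(c)+[c["cx"],c["cy"]]
def back(c,uv,z,o=None):
    v=V(c,o); uv=np.atleast_2d(np.float64(uv)); d=(uv-[c["cx"],c["cy"]])/K(c); s=d.copy()
    for _ in range(30): s=d/(1+c["k1"]*(s**2).sum(1,keepdims=True))
    R=v[:3,:3]; C=-R.T@v[:3,3]; r=np.c_[s,np.ones(len(s))]@R
    return C+r*((z-C[2])/r[:,2:])
E
python3 - <<'E'
import cv2
a=cv2.imread("pics/top0.png"); 
cv2.imwrite("pics/cropA.png",cv2.resize(a[205:285,230:330],None,fx=8,fy=7.5,interpolation=cv2.INTER_CUBIC) if 0 else cv2.resize(a[215:280,235:325],None,fx=8,fy=8,interpolation=cv2.INTER_CUBIC))
cv2.imwrite("pics/cropJ.png",cv2.resize(a[210:275,355:415],None,fx=9,fy=9,interpolation=cv2.INTER_CUBIC))
b=cv2.imread("pics/side0.png"); cv2.imwrite("pics/cropS.png",cv2.resize(b[190:270,245:355],None,fx=7,fy=7,interpolation=cv2.INTER_CUBIC))
E
```

```text
(no output)
```

View pics/cropA.png

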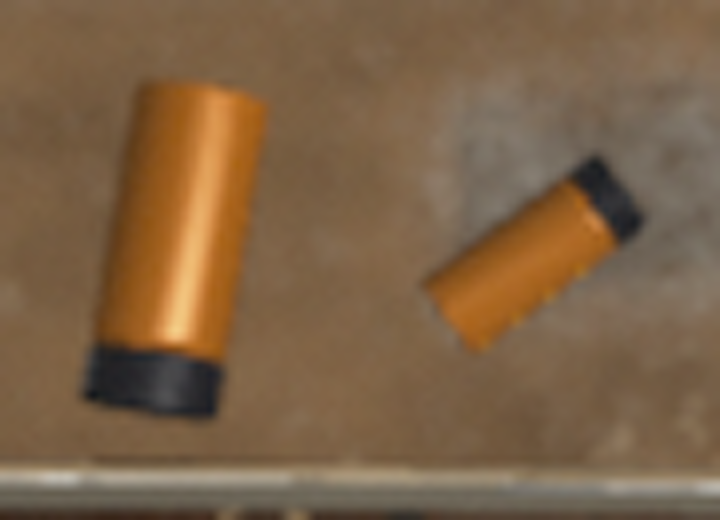

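View pics/cropJ.png

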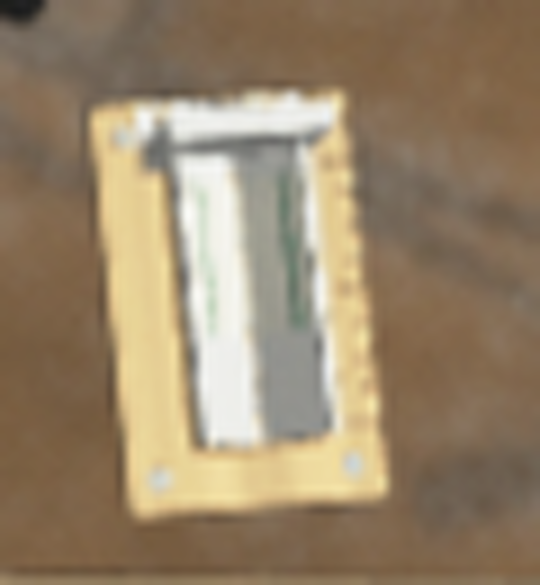

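View pics/cropS.png

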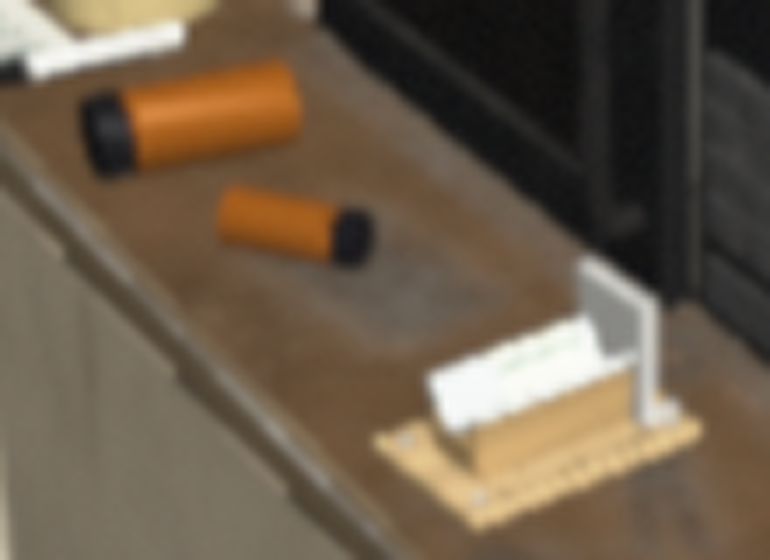

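The left object is clearly the larger jar: lid towards the robot, foot towards +x. The small one at (301,245) is the decoy. The jig's stop is at its far end. Next I'll fit both poses.

```bash
cat > fit.py <<'E'
from h import *
from scipy.optimize import minimize, least_squares
def cyl(x,y,yaw,z=23,r=23,L=108):
    t=np.linspace(0,2*np.pi,40); a=np.array([np.cos(yaw),np.sin(yaw),0]); n=np.array([-np.sin(yaw),np.cos(yaw),0])
    ring=r*np.outer(np.cos(t),n)+r*np.outer(np.sin(t),[0,0,1])
    return np.r_[ring+a*L/2,ring-a*L/2]+[x,y,z]
if __name__=="__main__":
    cs={n:capture(n) for n in("top","side")}
    ms={}
    for n,box in (("top",(236,215,275,272)),("side",(250,195,290,217))):
        f=cs[n]["frame"].astype(int); b,g,r=f[...,0],f[...,1],f[...,2]
        m=((r-b>90)|((r+g+b)<190)).astype(np.uint8); k=np.zeros_like(m); x0,y0,x1,y1=box; k[y0:y1,x0:x1]=m[y0:y1,x0:x1]
        nn,l,st,_=cv2.connectedComponentsWithStats(cv2.morphologyEx(k,cv2.MORPH_CLOSE,np.ones((3,3)))); i=1+np.argmax(st[1:,4]); ms[n]=(l==i).astype(np.uint8)
        print(n,st[i]); cv2.imwrite(f"pics/m_{n}.png",cv2.resize(ms[n][y0-5:y1+5,x0-5:x1+5]*255,None,fx=6,fy=6))
    S=8
    def iou(p,n):
        q=proj(cs[n],cyl(*p)); h=cv2.convexHull(np.float32(q)); im=np.zeros((400*S//2,640*S//2),np.uint8)
        M=np.zeros((400*4,640*4),np.uint8); cv2.fillConvexPoly(M,np.int32(np.round((h+.5)*4*16)),1,shift=4)
        T=cv2.resize(ms[n],None,fx=4,fy=4,interpolation=cv2.INTER_NEAREST)
        return (M&T).sum()/(M|T).sum()
    p0=back(cs["top"],[257,246],23)[0]; print(p0)
    for views in (["top"],["side"],["top","side"]):
        r=minimize(lambda p:-sum(iou((p[0],p[1],p[2]/100),n) for n in views),[p0[0],p0[1],-10],method="Nelder-Mead",options=dict(initial_simplex=[[p0[0],p0[1],-10],[p0[0]+8,p0[1],-10],[p0[0],p0[1]+8,-10],[p0[0],p0[1],0]],xatol=.1,fatol=1e-4))
        print(views,r.x,r.fun)
    # jig corners in top (base top z=10)
    uv=np.array([[92,105],[135,518],[388,492],[345,92]])/9+[355,210]-.44
    W=back(cs["top"],uv,10); print(W)
    loc=np.array([[62,39],[-62,39],[-62,-39],[62,-39]])
    # +-: unknown base offset in x
    def f(p,P): c,s=np.cos(p[2]),np.sin(p[2]); return (P@np.array([[c,s],[-s,c]])+p[:2]-W[:,:2]).ravel()
    r=least_squares(f,[450,0,0],args=(loc,)); print("base centre",r.x,r.fun)
E
python3 fit.py
```

```text
top [245 225  23  43 627]
side [256 199  32  17 349]
[454.64565152 220.8988952   23.        ]
['top'] [455.11690423 222.15540667 -14.53855124] -0.8522108843537415
['side'] [457.26632373 225.9357244   -9.25339988] -0.8645622764733323
['top', 'side'] [455.68295822 223.1635196  -14.58352334] -1.7098476524575021
[[ 526.72311242  -69.6145694    10.        ]
 [ 402.13491534  -80.65980285   10.        ]
 [ 410.31854597 -156.2611982    10.        ]
 [ 531.34392945 -146.80710217   10.        ]]
base centre [ 4.67630126e+02 -1.13335668e+02  8.33637864e-02] [-0.55572032  0.30603439  0.46309759  1.02612715 -1.22568648 -1.1016031
  1.31830921 -0.23055845]
```

```bash
cat >> h.py <<'E'
def plan(pos,yaw,o=None):
    "target TCP, yaw = direction of tool z in world (tool down)"
    o=o or sensors.get_obs(); R=Ro.from_euler('xyz',o["tcp_rot"]).as_matrix()
    Rt=np.array([[0,-np.sin(yaw),np.cos(yaw)],[0,np.cos(yaw),np.sin(yaw)],[-1,0,0]])
    d=R.T@(np.array(pos)-o["tool_pos"])/10; rv=Ro.from_matrix(R.T@Rt).as_rotvec()
    print("d cm",d.round(2),"spin(rotvec)",rv.round(3),"t",round(o["time"],2),"F",o["contact_force"].round(2),"w",round(o["grip_width"],1)); print("tool axes\n",R.round(3), "pos",o["tool_pos"].round(1))
E
python3 -c "
from h import *
plan([485,215,215],-0.1)"
```

```text
d cm [ -1.96 -11.76  34.01] spin(rotvec) [-0.358 -0.     0.001] t 0.25 F [-0.03 -0.13  0.54] w 91.8
tool axes
 [[-0.     0.442  0.897]
 [-0.     0.897 -0.442]
 [-1.    -0.001 -0.   ]] pos [231.9 470.8 195.3]
```

```bash
python3 -m crank '[{"dx":-2,"dy":-11.8,"dz":34,"spin":-0.36},{"dx":-2,"dy":-11.8,"dz":34,"spin":-0.36},{"dx":-2,"dy":-11.8,"dz":34,"spin":-0.36},{"dx":-2,"dy":-11.8,"dz":34,"spin":-0.36},{"dx":-2,"dy":-11.8,"dz":34,"spin":-0.36},{"dx":-2,"dy":-11.8,"dz":34,"spin":-0.36},{"dx":-2,"dy":-11.8,"dz":34,"spin":-0.36},{"dx":-2,"dy":-11.8,"dz":34,"spin":-0.36},{"dx":-2,"dy":-11.8,"dz":34,"spin":-0.36},{"dx":-2,"dy":-11.8,"dz":34,"spin":-0.36},{"dx":-2,"dy":-11.8,"dz":34,"spin":-0.36},{"dx":-2,"dy":-11.8,"dz":34,"spin":-0.36}]' 100
python3 -c "
from h import *
plan([485,-113,215],0.085)
o=sensors.get_obs(); c=capture('wrist'); cv2.imwrite('pics/w1.png',c['frame']); np.save('o1.npy',o)
plan([485,-113,215],0.085)"
```

```text
time: 1.25
tool_pos: [484.4, 214.9, 215.3]
tcp_rot: [3.03, 1.57, 2.931]
contact_force: [-0.9, 0.3, -0.6]
grip_width: 91.8
d cm [ 2.000e-02 -3.263e+01  3.280e+00] spin(rotvec) [-0.184 -0.001 -0.   ] t 1.25 F [-0.9   0.29 -0.62] w 91.8
tool axes
 [[-0.001  0.098  0.995]
 [ 0.     0.995 -0.098]
 [-1.     0.    -0.001]] pos [484.4 214.9 215.3]
d cm [ 3.000e-02 -3.268e+01  3.280e+00] spin(rotvec) [-0.182 -0.001 -0.   ] t 1.3 F [-0.12  0.55  0.6 ] w 91.9
tool axes
 [[-0.001  0.097  0.995]
 [ 0.     0.995 -0.097]
 [-1.     0.    -0.001]] pos [484.1 215.4 215.4]
```

View pics/w1.png

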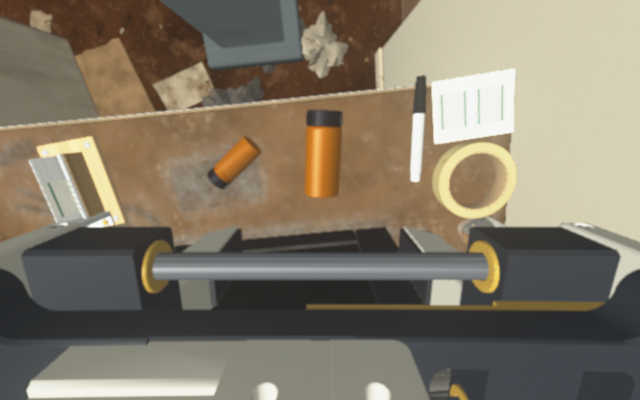

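The wrist view shows the jar at (323,153) with its lid at the top (towards the robot), the small decoy at (234,163) and the jig at (75,185). I'll move over the jig for a view of it.

```bash
python3 -m crank '[{"dx":0,"dy":-32.7,"dz":3.3,"spin":-0.18},{"dx":0,"dy":-32.7,"dz":3.3,"spin":-0.18},{"dx":0,"dy":-32.7,"dz":3.3,"spin":-0.18},{"dx":0,"dy":-32.7,"dz":3.3,"spin":-0.18},{"dx":0,"dy":-32.7,"dz":3.3,"spin":-0.18},{"dx":0,"dy":-32.7,"dz":3.3,"spin":-0.18},{"dx":0,"dy":-32.7,"dz":3.3,"spin":-0.18},{"dx":0,"dy":-32.7,"dz":3.3,"spin":-0.18},{"dx":0,"dy":-32.7,"dz":3.3,"spin":-0.18},{"dx":0,"dy":-32.7,"dz":3.3,"spin":-0.18},{"dx":0,"dy":-32.7,"dz":3.3,"spin":-0.18}]'
python3 - <<'E'
from h import *
from fit import cyl
from scipy.optimize import minimize
o=sensors.get_obs(); c=capture('wrist'); cv2.imwrite('pics/w2.png',c['frame']); np.save('o2.npy',o)
print(o["tool_pos"],o["tcp_rot"])
cv2.imwrite('pics/w2c.png',cv2.resize(c['frame'][60:240,230:410],None,fx=3.3,fy=3.3,interpolation=cv2.INTER_CUBIC))
# jar fit on w1
o1=np.load('o1.npy',allow_pickle=True).item(); f=cv2.imread('pics/w1.png').astype(int); b,g,r=f[...,0],f[...,1],f[...,2]
m=((r-b>100)|((r+g+b)<170)).astype(np.uint8); k=np.zeros_like(m); k[100:205,290:360]=m[100:205,290:360]
n,l,st,_=cv2.connectedComponentsWithStats(cv2.morphologyEx(k,cv2.MORPH_CLOSE,np.ones((5,5)))); i=1+np.argmax(st[1:,4]); k=(l==i).astype(np.uint8); print(st[i])
T=cv2.resize(k,None,fx=4,fy=4,interpolation=cv2.INTER_NEAREST)
def iou(p):
    q=proj(c,cyl(p[0],p[1],p[2]/100),o1); h=cv2.convexHull(np.float32(q)); M=np.zeros((1600,2560),np.uint8)
    cv2.fillConvexPoly(M,np.int32(np.round((h+.5)*64)),1,shift=4); return (M&T).sum()/(M|T).sum()
R=minimize(lambda p:-iou(p),[455,222,-14],method="Nelder-Mead",options=dict(initial_simplex=[[455,222,-14],[463,222,-14],[455,230,-14],[455,222,-4]],xatol=.05,fatol=1e-5)); print(R.x,R.fun)
q=proj(c,cyl(R.x[0],R.x[1],R.x[2]/100),o1); h=cv2.convexHull(np.float32(q)); im=cv2.resize(np.uint8(f)[90:215,280:365],None,fx=5,fy=5,interpolation=cv2.INTER_CUBIC)
cv2.polylines(im,[np.int32((h+.5-[280,90])*5)],True,(0,255,0),1); cv2.imwrite('pics/w1f.png',im)
E
```

```text
time: 2.22
tool_pos: [485.6, -112.2, 215.6]
tcp_rot: [1.789, 1.57, 1.873]
contact_force: [-0.1, 0.1, -1.1]
grip_width: 91.9
[ 485.57712608 -112.21310457  215.55384365] [1.7893431  1.56980872 1.87261457]
[ 305  112   36   86 2292]
[454.26723562 219.58628405 -11.44666585] -0.7490495073790933
```

View pics/w1f.png

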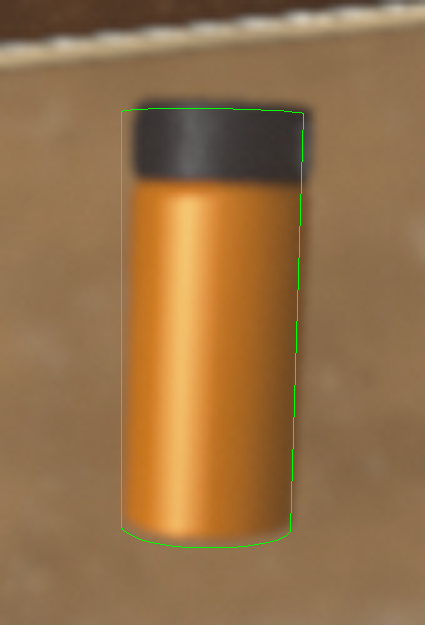

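View pics/w2c.png

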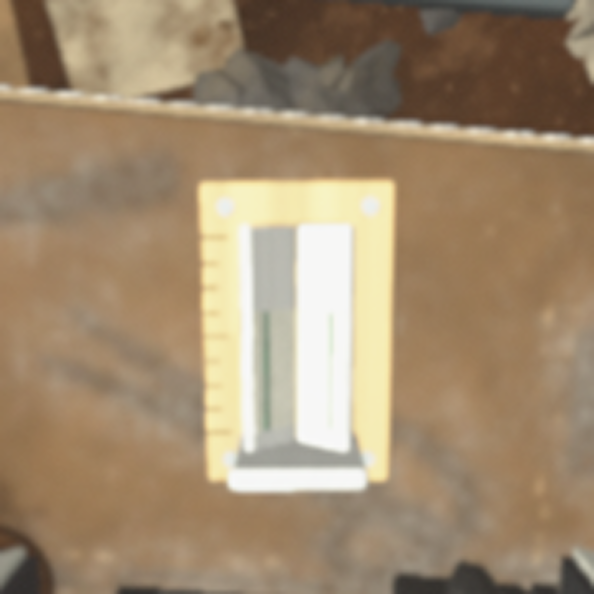

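Run:
```python
from h import *
from fit import cyl
from scipy.optimize import minimize, least_squares
o1=np.load('o1.npy',allow_pickle=True).item(); o2=np.load('o2.npy',allow_pickle=True).item()
c=capture('wrist')
f=cv2.imread('pics/w1.png').astype(int); b,g,r=f[...,0],f[...,1],f[...,2]
m=((r-b>85)|((r+g+b)<230)).astype(np.uint8); k=np.zeros_like(m); k[105:203,298:350]=m[105:203,298:350]
k=cv2.morphologyEx(k,cv2.MORPH_OPEN,np.ones((3,3)))
n,l,st,_=cv2.connectedComponentsWithStats(k); i=1+np.argmax(st[1:,4]); 
hh=cv2.convexHull(np.argwhere(cv2.morphologyEx((l==i).astype(np.uint8),cv2.MORPH_OPEN,np.ones((5,5))))[:,::-1].astype(np.int32)); k=np.zeros_like(m); cv2.fillConvexPoly(k,hh,1); print(st[i],k.sum())
T=cv2.resize(k,None,fx=4,fy=4,interpolation=cv2.INTER_NEAREST)
def iou(p):
    q=proj(c,cyl(p[0],p[1],p[2]/100),o1); h=cv2.convexHull(np.float32(q)); M=np.zeros((1600,2560),np.uint8)
    cv2.fillConvexPoly(M,np.int32(np.round((h+.5)*64)),1,shift=4); return (M&T).sum()/(M|T).sum()
R=minimize(lambda p:-iou(p),[455,222,-14],method="Nelder-Mead",options=dict(initial_simplex=[[455,222,-14],[463,222,-14],[455,230,-14],[455,222,-4]],xatol=.05,fatol=1e-5)); print(R.x,R.fun)
q=proj(c,cyl(R.x[0],R.x[1],R.x[2]/100),o1); h=cv2.convexHull(np.float32(q)); im=cv2.resize(np.uint8(f)[90:215,280:365],None,fx=5,fy=5,interpolation=cv2.INTER_CUBIC)
cv2.polylines(im,[np.int32((h+.5-[280,90])*5)],True,(0,255,0),1); cv2.imwrite('pics/w1f2.png',im)
# jig
L=np.array([[-40,0,28],[-40,-18.5,46],[-40,18.5,46],[45,18.5,46],[45,-18.5,46],[45,0,28],[45,-25,73],[45,25,73],[53,-25,73],[53,25,73]],float)
U=np.array([[297,225],[242,225],[352,225],[350,452],[245,450],[295,440],[230,468],[366,466],[230,490],[366,490]])/3.3+[230,60]-.35
def W(p,L): s,co=np.sin(p[2]),np.cos(p[2]); return np.c_[L[:,0]*co-L[:,1]*s+p[0],L[:,0]*s+L[:,1]*co+p[1],L[:,2]]
r=least_squares(lambda p:(proj(c,W(p,L),o2)-U).ravel(),[467,-113,.085],loss="soft_l1"); print(r.x,"\n",(proj(c,W(r.x,L),o2)-U).round(1).tolist())
bU=np.array([[200,182],[395,180],[208,482],[387,482]])/3.3+[230,60]-.35
print(back(c,bU,10,o2).round(1).tolist())
B=back(c,bU,10,o2)[:,:2]-r.x[:2]; s,co=np.sin(r.x[2]),np.cos(r.x[2]); print((B@np.array([[co,-s],[s,co]])).round(1).tolist())
bt=np.array([[-62,-39,10],[-62,39,10],[62,-39,10],[62,39,10]])
t=capture("top"); fr=t["frame"]; im=cv2.resize(cv2.imread("pics/top0.png")[205:280,350:420],None,fx=7,fy=7,interpolation=cv2.INTER_CUBIC)
for p in proj(t,W(r.x,np.r_[L,bt])): cv2.circle(im,tuple(np.int32((p+.5-[350,205])*7)),3,(0,0,255),1)
cv2.imwrite("pics/jt.png",im)
im=cv2.resize(cv2.imread("pics/w2.png")[60:240,230:410],None,fx=3.3,fy=3.3,interpolation=cv2.INTER_CUBIC)
for p in proj(c,W(r.x,np.r_[L,bt]),o2): cv2.circle(im,tuple(np.int32((p+.5-[230,60])*3.3)),3,(0,0,255),1)
cv2.imwrite("pics/jw.png",im)
```

```text
[ 304  110   38   88 2741] 3025
[452.54816948 220.13683902 -14.50540215] -0.9716224677344428
[ 4.60532143e+02 -1.14646966e+02  8.34383315e-02] 
 [[0.0, -0.1], [1.4, 0.1], [-1.4, 0.0], [-1.5, -0.5], [1.5, 0.1], [0.8, -0.1], [-0.5, 0.1], [0.2, 0.6], [-0.4, -0.1], [0.1, -0.2]]
[[407.7, -157.8, 10.0], [400.5, -80.5, 10.0], [531.4, -147.5, 10.0], [525.1, -70.5, 10.0]]
[[-56.3, -38.6], [-56.9, 39.0], [67.9, -38.7], [68.0, 38.6]]
```

View pics/w1f2.png

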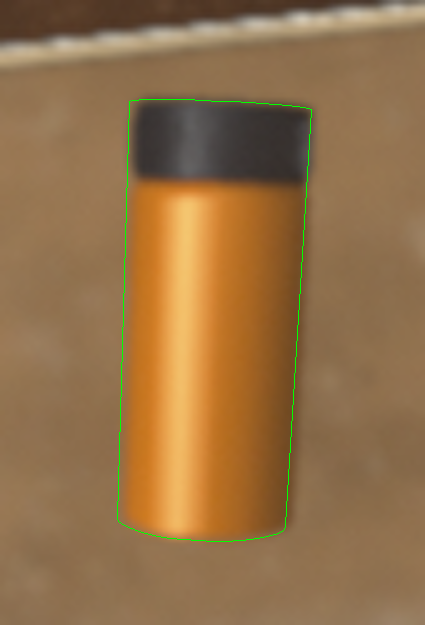

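View pics/jt.png

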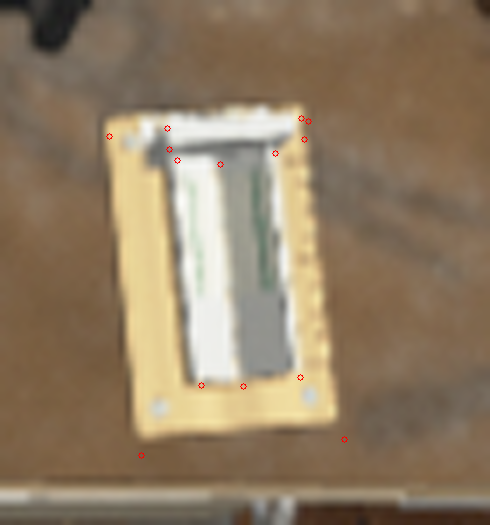

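View pics/jw.png

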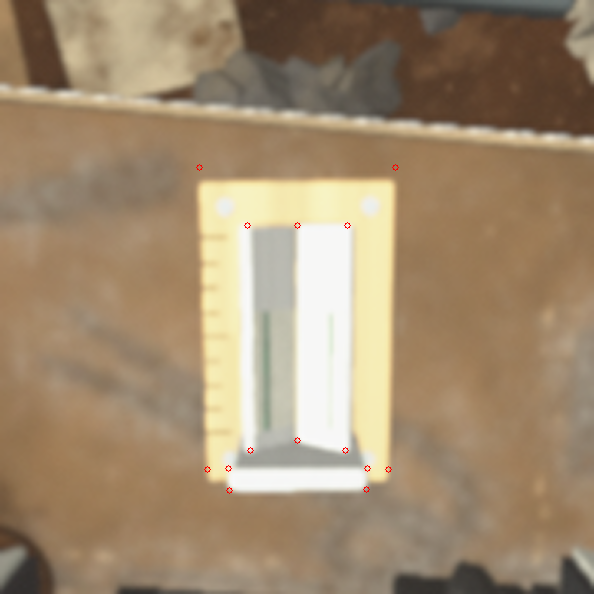

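Fits: the jar is at about (453,220.5) with yaw -0.145. The jig is at about (461,-114.3) with yaw 0.084. The two cameras agree within about 1–2 mm. Next I go back over the jar for the grasp.

Run:
```python
from h import *
o1=np.load('o1.npy',allow_pickle=True).item(); o=sensors.get_obs(); c=capture('wrist')
print(back(c,[[258,145],[250,138],[235,137],[412,180]],14,o1).round(0).tolist())
plan([461,219.5,90],-0.145)
```

```text
[[434.0, 137.0, 14.0], [423.0, 128.0, 14.0], [420.0, 108.0, 14.0], [502.0, 340.0, 14.0]]
d cm [12.58 33.24  0.33] spin(rotvec) [ 0.23  0.   -0.  ] t 2.42 F [ 0.33 -0.46  0.02] w 91.8
tool axes
 [[ 0.    -0.085  0.996]
 [ 0.     0.996  0.085]
 [-1.     0.     0.   ]] pos [ 485.9 -112.   215.7]
```

```bash
python3 -m crank '[{"dx":2,"dy":33.2,"dz":0.3,"spin":0.23},{"dx":2,"dy":33.2,"dz":0.3,"spin":0.23},{"dx":2,"dy":33.2,"dz":0.3,"spin":0.23},{"dx":2,"dy":33.2,"dz":0.3,"spin":0.23},{"dx":2,"dy":33.2,"dz":0.3,"spin":0.23},{"dx":2,"dy":33.2,"dz":0.3,"spin":0.23},{"dx":2,"dy":33.2,"dz":0.3,"spin":0.23},{"dx":2,"dy":33.2,"dz":0.3,"spin":0.23},{"dx":2,"dy":33.2,"dz":0.3,"spin":0.23},{"dx":12.6,"dy":33.2,"dz":0.3,"spin":0.23},{"dx":12.6,"dy":33.2,"dz":0.3,"spin":0.23},{"dx":12.6,"dy":33.2,"dz":0.3,"spin":0.23},{"dx":12.6,"dy":33.2,"dz":0.3,"spin":0.23},{"dx":12.6,"dy":33.2,"dz":0.3,"spin":0.23}]'
python3 - <<'E'
from h import *
from fit import cyl
o=sensors.get_obs(); c=capture('wrist'); im=c['frame'].copy()
h=cv2.convexHull(np.float32(proj(c,cyl(453,220.5,-.145),o))); cv2.polylines(im,[np.int32(h+.5)],True,(0,255,0),1)
cv2.imwrite('pics/w3.png',im)
plan([461,219.5,5],-0.145)
E
```

```text
time: 3.58
tool_pos: [460.8, 217.7, 89.4]
tcp_rot: [-2.719, 1.569, -2.866]
contact_force: [-0.4, -0.1, 1.1]
grip_width: 92.0
d cm [ 8.58  0.14 -0.15] spin(rotvec) [-0.002  0.001 -0.001] t 3.63 F [-0.22  0.08  0.13] w 91.8
tool axes
 [[ 0.001  0.146  0.989]
 [ 0.     0.989 -0.146]
 [-1.     0.001  0.001]] pos [462.1 217.9  90.8]
```

View pics/w3.png

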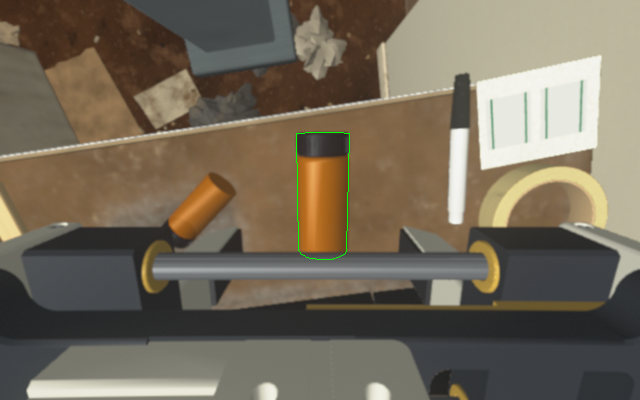

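The outline fits the jar at (323,195), centred between the fingers. Descend and close.

```bash
python3 -m crank '[{"dx":3,"dy":0.15,"dz":-0.1},{"dx":6,"dy":0.15,"dz":-0.1},{"dx":8.5,"dy":0.15,"dz":-0.1},{"dx":8.5,"dy":0.15,"dz":-0.1},{"dx":8.5,"dy":0.15,"dz":-0.1}]' 100
python3 -m crank '[{"dx":0},{"dx":0},{"dx":0},{"dx":0},{"dx":0},{"dx":0},{"dx":0},{"dx":0},{"dx":0},{"dx":0}]' 0
python3 - <<'E'
from h import *
plan([461,219.5,110],-0.145)
E
```

```text
d cm [-1.92  0.15 -0.13] spin(rotvec) [-0.002  0.001 -0.001] t 3.63 F [-0.22  0.08  0.13] w 91.8
tool axes
 [[ 0.001  0.146  0.989]
 [ 0.     0.989 -0.146]
 [-1.     0.001  0.001]] pos [462.1 217.9  90.8]invalid input at $[0]: expected keys dx, dy, dz, spin
invalid input at $[0]: expected keys dx, dy, dz, spin
```

All keys are required in each row, so I'm resending.

```bash
python3 -m crank '[{"dx":3,"dy":0.15,"dz":-0.1,"spin":0},{"dx":6,"dy":0.15,"dz":-0.1,"spin":0},{"dx":8.5,"dy":0.15,"dz":-0.1,"spin":0},{"dx":8.5,"dy":0.15,"dz":-0.1,"spin":0},{"dx":8.5,"dy":0.15,"dz":-0.1,"spin":0}]' 100
```

```text
time: 4.05
tool_pos: [461.6, 219.2, 5.9]
tcp_rot: [0.493, 1.57, 0.345]
contact_force: [-0.2, 0.1, 0.4]
grip_width: 91.8
```

```bash
python3 -m crank '[{"dx":0,"dy":0,"dz":0,"spin":0},{"dx":0,"dy":0,"dz":0,"spin":0},{"dx":0,"dy":0,"dz":0,"spin":0},{"dx":0,"dy":0,"dz":0,"spin":0},{"dx":0,"dy":0,"dz":0,"spin":0},{"dx":0,"dy":0,"dz":0,"spin":0},{"dx":0,"dy":0,"dz":0,"spin":0},{"dx":0,"dy":0,"dz":0,"spin":0},{"dx":0,"dy":0,"dz":0,"spin":0},{"dx":0,"dy":0,"dz":0,"spin":0}]' 0
python3 - <<'E'
from h import *
plan([461,219.5,110],-0.145)
E
```

```text
time: 4.88
tool_pos: [460.9, 219.2, 4.9]
tcp_rot: [1.006, 1.57, 0.858]
contact_force: [-0.3, 1.0, 2.6]
grip_width: 35.1
d cm [-1.051e+01  4.000e-02  1.000e-02] spin(rotvec) [-0.003  0.    -0.001] t 4.88 F [-0.34  0.96  2.64] w 35.1
tool axes
 [[ 0.     0.147  0.989]
 [ 0.     0.989 -0.147]
 [-1.     0.001  0.   ]] pos [460.9 219.2   4.9]
```

The width is 35 mm, less than the 46 mm diameter, so the grip looks wrong. I'll look before doing anything else.

Run:
```python
from h import *
for n in("wrist","top","side"):
    c=capture(n); cv2.imwrite(f'pics/{n}4.png',c['frame'])
t=cv2.imread("pics/top4.png")[190:290,210:330]; s=cv2.imread("pics/side4.png")[140:240,220:320]
cv2.imwrite("pics/c4.png",np.hstack([cv2.resize(t,(480,400),interpolation=cv2.INTER_CUBIC)[:,:400],cv2.resize(s,(400,400),interpolation=cv2.INTER_CUBIC)]))
print(sensors.get_obs()["grip_width"])
```

```text
35.1691980353905
```

View pics/wrist4.png

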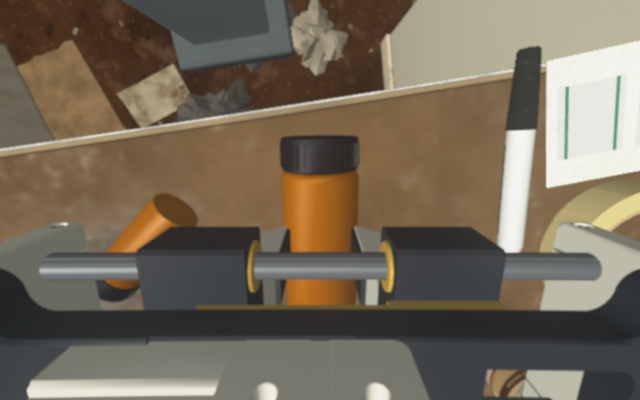

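View pics/c4.png

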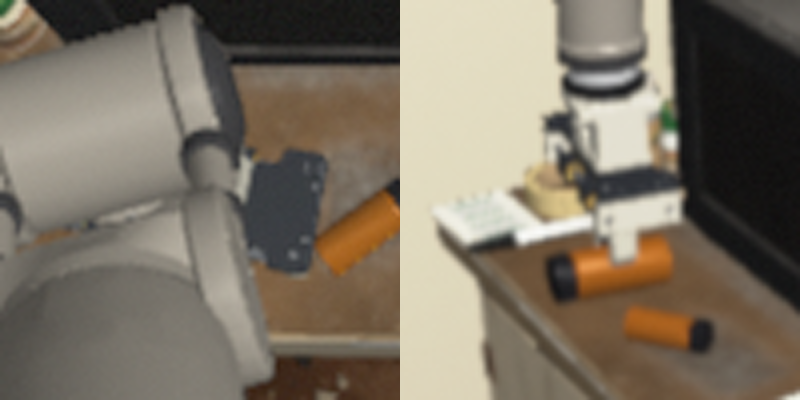

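Run:
```python
from h import *
o=sensors.get_obs(); c=capture("side"); im=c["frame"]
R=Ro.from_euler('xyz',o["tcp_rot"]).as_matrix(); p=o["tool_pos"]
def at(x,y,z): return p+R@np.array([x,y,z])
P=[at(0,0,0),at(-19,0,0),at(0,-25,0),at(-19,-25,0),at(0,-25,9),at(0,-25,-9)]
q=proj(c,P); print(q.round(1).tolist())
S=8; x0,y0=265,185; v=cv2.resize(im[y0:y0+50,x0-15:x0+60],None,fx=S,fy=S,interpolation=cv2.INTER_CUBIC)
for a,col in zip(q,[(0,0,255),(0,0,255),(0,255,0),(0,255,0),(255,255,0),(255,255,0)]): cv2.circle(v,tuple(np.int32((a+.5-[x0-15,y0])*S)),4,col,1)
cv2.imwrite("pics/s5.png",v)
w=capture("wrist"); q=proj(w,[at(0,a,b) for a in(-17.5,17.5,-23,23) for b in(-9,9)],o); print(q.round().tolist())
```

```text
[[273.5, 211.0], [273.1, 206.4], [275.5, 214.0], [275.2, 209.4], [277.8, 213.5], [273.1, 214.5]]
[[295.0, 214.0], [296.0, 239.0], [346.0, 214.0], [345.0, 239.0], [287.0, 214.0], [288.0, 239.0], [354.0, 214.0], [353.0, 239.0]]
```

View pics/s5.png

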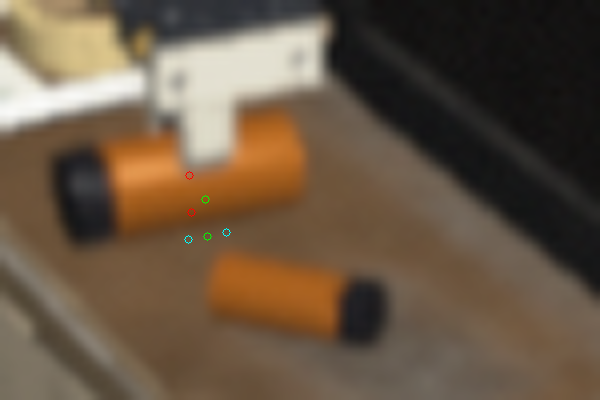

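The fingertips appear about 35 mm higher than the reported TCP. I'll check that against the wrist view geometry.

Run:
```python
from h import *
o=sensors.get_obs(); w=capture("wrist"); s=capture("side")
R=Ro.from_euler('xyz',o["tcp_rot"]).as_matrix(); p=o["tool_pos"]
for d in (0,10,20,30,35,40,50):
    P=[p+R@np.array([-d,y,z]) for y,z in((-17.5,-9.5),(17.5,-9.5),(17.5,9.5),(46,-9.5),(46,9.5),)]
    print(d,proj(w,P,o).round().tolist(), proj(s,[p+R@np.array([-d,-20,-9.5]),p+R@np.array([-d,-20,9.5])]).round(1).tolist())
f=w["frame"]; cv2.imwrite("pics/w5.png",cv2.resize(f[130:320,220:420],None,fx=3.9,fy=3.1,interpolation=cv2.INTER_CUBIC))
f=cv2.imread("pics/wrist0.png"); cv2.imwrite("pics/w50.png",cv2.resize(f[200:320,130:510],None,fx=2.1,fy=2.1,interpolation=cv2.INTER_CUBIC))
```

```text
0 [[295.0, 214.0], [346.0, 214.0], [345.0, 239.0], [387.0, 214.0], [386.0, 239.0]] [[272.6, 213.9], [277.6, 212.9]]
10 [[294.0, 218.0], [347.0, 218.0], [347.0, 245.0], [391.0, 218.0], [389.0, 245.0]] [[272.4, 211.5], [277.4, 210.5]]
20 [[293.0, 223.0], [349.0, 223.0], [348.0, 251.0], [395.0, 223.0], [393.0, 251.0]] [[272.2, 209.0], [277.2, 208.1]]
30 [[291.0, 229.0], [350.0, 229.0], [350.0, 258.0], [399.0, 229.0], [397.0, 258.0]] [[272.0, 206.6], [277.1, 205.6]]
35 [[290.0, 232.0], [351.0, 232.0], [351.0, 262.0], [401.0, 232.0], [399.0, 262.0]] [[272.0, 205.3], [277.0, 204.4]]
40 [[289.0, 235.0], [352.0, 235.0], [351.0, 266.0], [404.0, 235.0], [401.0, 266.0]] [[271.9, 204.1], [276.9, 203.1]]
50 [[287.0, 242.0], [354.0, 242.0], [353.0, 275.0], [409.0, 242.0], [406.0, 275.0]] [[271.7, 201.6], [276.8, 200.7]]
```

View pics/w5.png

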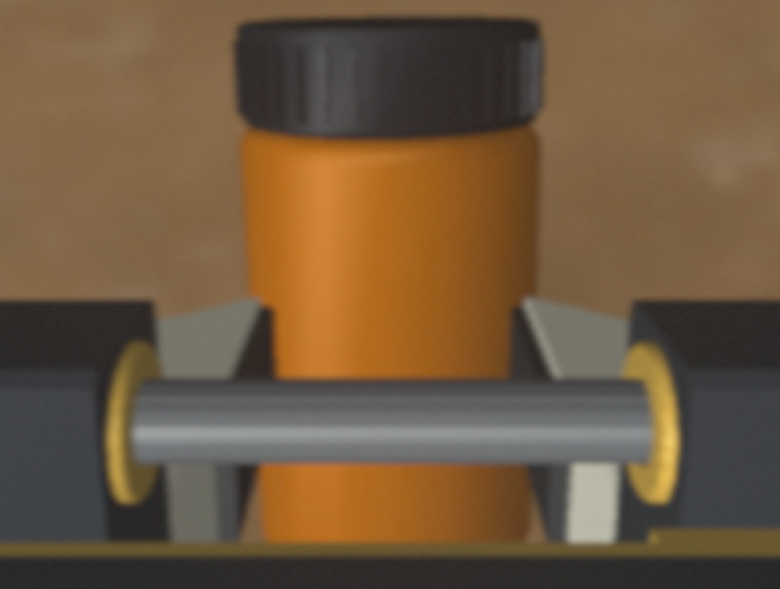

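View pics/w50.png

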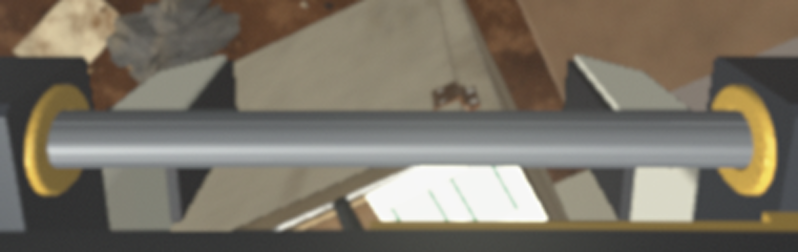

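Both cameras agree that the real fingertips sit about 31 mm behind the reported TCP, and the 35 mm chord width confirms it. The body is shifted by the same amount, so the software TCP offset is wrong and the finger length is right. I'll open, go about 30 mm lower (reported z ≈ -25) while watching the force, and grip again.

```bash
python3 -m crank '[{"dx":0,"dy":0,"dz":0,"spin":0},{"dx":0,"dy":0,"dz":0,"spin":0},{"dx":0,"dy":0,"dz":0,"spin":0},{"dx":0,"dy":0,"dz":0,"spin":0},{"dx":0,"dy":0,"dz":0,"spin":0},{"dx":0,"dy":0,"dz":0,"spin":0},{"dx":0.5,"dy":0,"dz":0,"spin":0},{"dx":1,"dy":0,"dz":0,"spin":0},{"dx":1.5,"dy":0,"dz":0,"spin":0},{"dx":2,"dy":0,"dz":0,"spin":0},{"dx":2,"dy":0,"dz":0,"spin":0}]' 100
python3 - <<'E'
from h import *
o=sensors.get_obs(); print(o["contact_force"],o["tool_pos"])
c=capture('wrist'); cv2.imwrite('pics/w6.png',c['frame']); s=capture("side")["frame"]
cv2.imwrite("pics/s6.png",cv2.resize(s[170:235,240:330],None,fx=8,fy=8,interpolation=cv2.INTER_CUBIC))
E
```

```text
time: 6.15
tool_pos: [459.9, 218.7, -16.7]
tcp_rot: [-2.717, 1.569, -2.865]
contact_force: [0.3, 0.7, 0.5]
grip_width: 91.4
[0.31054537 0.73741531 0.54402136] [459.90373961 218.66250462 -16.6728692 ]
```

View pics/w6.png

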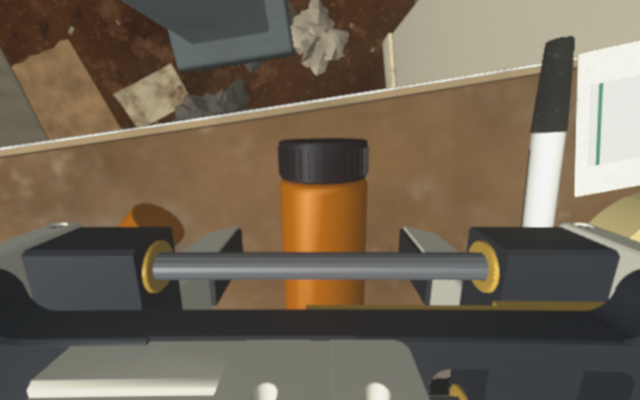

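View pics/s6.png

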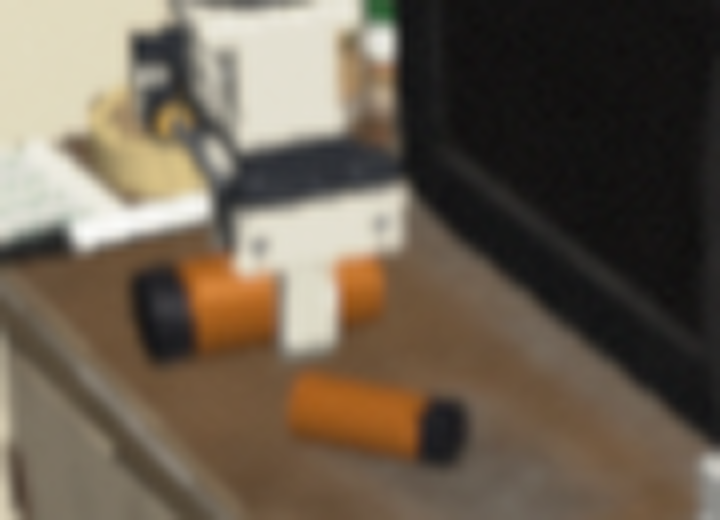

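```bash
python3 -m crank '[{"dx":0.4,"dy":0.05,"dz":0,"spin":0},{"dx":0.8,"dy":0.05,"dz":0,"spin":0},{"dx":0.9,"dy":0.05,"dz":0,"spin":0},{"dx":0.9,"dy":0.05,"dz":0,"spin":0}]' 100
python3 -m crank '[{"dx":0,"dy":0,"dz":0,"spin":0},{"dx":0,"dy":0,"dz":0,"spin":0},{"dx":0,"dy":0,"dz":0,"spin":0},{"dx":0,"dy":0,"dz":0,"spin":0},{"dx":0,"dy":0,"dz":0,"spin":0},{"dx":0,"dy":0,"dz":0,"spin":0},{"dx":0,"dy":0,"dz":0,"spin":0},{"dx":0,"dy":0,"dz":0,"spin":0}]' 0
```

```text
time: 6.58
tool_pos: [460.5, 219.4, -24.8]
tcp_rot: [-2.813, 1.57, -2.96]
contact_force: [-0.4, 0.6, 0.1]
grip_width: 91.6
time: 7.25
tool_pos: [460.9, 219.5, -24.3]
tcp_rot: [0.838, 1.571, 0.69]
contact_force: [0.2, 0.2, 0.0]
grip_width: 45.5
```

The grip width is now 45.5 mm, so it is on the diameter. Lift and check.

```bash
python3 -m crank '[{"dx":-1,"dy":0,"dz":0,"spin":0},{"dx":-3,"dy":0,"dz":0,"spin":0},{"dx":-6,"dy":0,"dz":0,"spin":0},{"dx":-9,"dy":0,"dz":0,"spin":0},{"dx":-12.5,"dy":0,"dz":0,"spin":0},{"dx":-12.5,"dy":0,"dz":0,"spin":0},{"dx":-12.5,"dy":0,"dz":0,"spin":0}]' 0
python3 - <<'E'
from h import *
j=np.array([461,-114.2]);yaw=.084; u=np.array([np.cos(yaw),np.sin(yaw)])
o=sensors.get_obs()
plan([*(j-15*u),100],yaw)
c=capture('wrist'); cv2.imwrite('pics/w7.png',c['frame'])
E
```

```text
time: 7.83
tool_pos: [462.0, 219.8, 103.0]
tcp_rot: [0.449, 1.566, 0.301]
contact_force: [-0.4, -0.1, -1.1]
grip_width: 45.6
d cm [  0.25 -33.4    3.36] spin(rotvec) [-0.232  0.005 -0.002] t 7.83 F [-0.38 -0.06 -1.11] w 45.6
tool axes
 [[ 0.005  0.147  0.989]
 [ 0.001  0.989 -0.147]
 [-1.     0.002  0.004]] pos [462.  219.8 103. ]
```

View pics/w7.png

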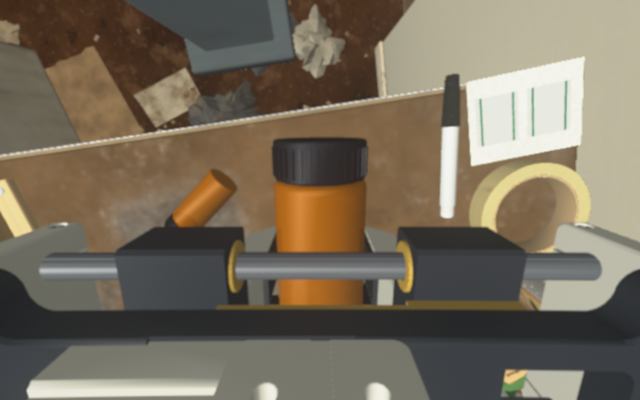

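The jar is held straight at (320,215) and lifted. Now I carry it over to the jig.

```bash
python3 -m crank '[{"dx":0.2,"dy":-33.4,"dz":3.4,"spin":-0.23},{"dx":0.2,"dy":-33.4,"dz":3.4,"spin":-0.23},{"dx":0.2,"dy":-33.4,"dz":3.4,"spin":-0.23},{"dx":0.2,"dy":-33.4,"dz":3.4,"spin":-0.23},{"dx":0.2,"dy":-33.4,"dz":3.4,"spin":-0.23},{"dx":0.2,"dy":-33.4,"dz":3.4,"spin":-0.23},{"dx":0.2,"dy":-33.4,"dz":3.4,"spin":-0.23},{"dx":0.2,"dy":-33.4,"dz":3.4,"spin":-0.23},{"dx":0.2,"dy":-33.4,"dz":3.4,"spin":-0.23},{"dx":0.2,"dy":-33.4,"dz":3.4,"spin":-0.23},{"dx":0.2,"dy":-33.4,"dz":3.4,"spin":-0.23},{"dx":0.2,"dy":-33.4,"dz":3.4,"spin":-0.23}]'
python3 - <<'E'
from h import *
from fit import cyl
j=np.array([461,-114.2]);yaw=.084; u=np.array([np.cos(yaw),np.sin(yaw)])
o=sensors.get_obs(); c=capture('wrist'); im=c['frame'].copy()
R=Ro.from_euler('xyz',o["tcp_rot"]).as_matrix(); t=R[:,2]; p=o["tool_pos"]-8*t; p=p+[0,0,47.3]
h=cv2.convexHull(np.float32(proj(c,cyl(p[0],p[1],np.arctan2(t[1],t[0]),p[2]),o))); cv2.polylines(im,[np.int32(h+.5)],True,(0,255,0),1)
cv2.imwrite('pics/w8.png',im)
s=capture("side"); cv2.imwrite('pics/s8.png',cv2.resize(s["frame"][170:280,260:390],None,fx=6,fy=5,interpolation=cv2.INTER_CUBIC))
plan([*(j-15*u),20],yaw)
E
```

```text
time: 8.88
tool_pos: [444.6, -114.5, 97.8]
tcp_rot: [2.421, 1.568, 2.504]
contact_force: [0.5, 0.7, -1.5]
grip_width: 45.2
d cm [ 7.82 -0.13  0.1 ] spin(rotvec) [ 0.    -0.001 -0.001] t 8.98 F [ 0.16  0.98 -0.9 ] w 45.3
tool axes
 [[-0.001 -0.084  0.996]
 [ 0.001  0.996  0.084]
 [-1.     0.001 -0.001]] pos [ 445.  -114.3   98.2]
```

View pics/w8.png

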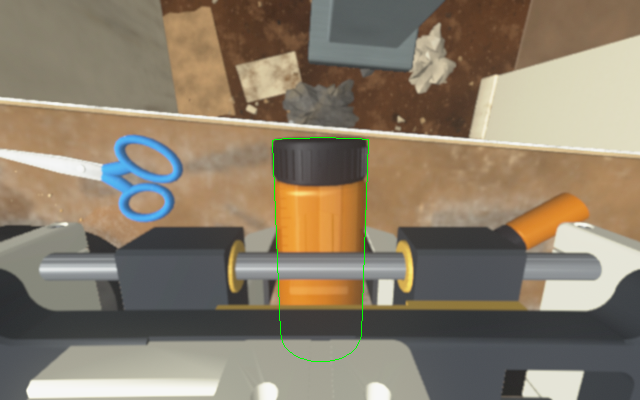

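View pics/s8.png

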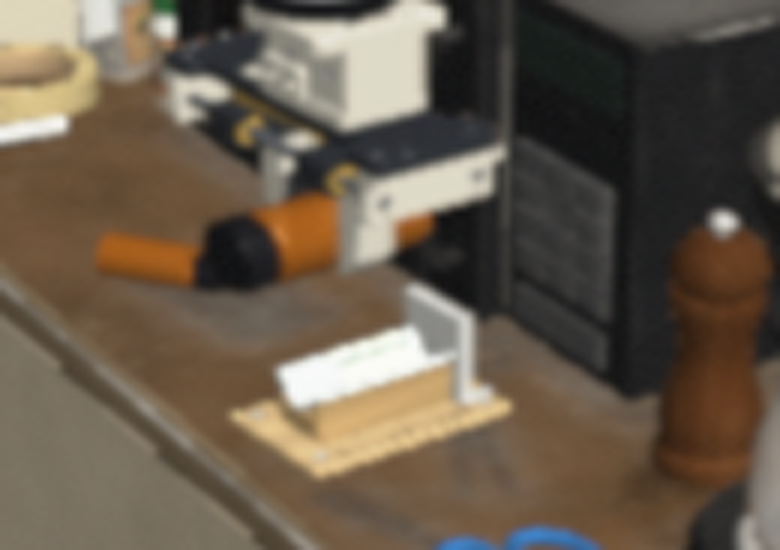

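The predicted outline fits the held jar. Lowering to about 8 mm above the seat, with a 14 mm gap to the stop.

```bash
python3 -m crank '[{"dx":2.5,"dy":0,"dz":0.1,"spin":0},{"dx":5,"dy":0,"dz":0.1,"spin":0},{"dx":6.8,"dy":0,"dz":0.1,"spin":0},{"dx":7.6,"dy":0,"dz":0.1,"spin":0},{"dx":7.6,"dy":0,"dz":0.1,"spin":0},{"dx":7.6,"dy":0,"dz":0.1,"spin":0}]'
python3 - <<'E'
from h import *
from fit import cyl
j=np.array([461,-114.2]);yaw=.084; u=np.array([np.cos(yaw),np.sin(yaw)])
o=sensors.get_obs(); c=capture('wrist'); cv2.imwrite('pics/w9.png',c['frame'])
s=capture("side"); cv2.imwrite('pics/s9.png',cv2.resize(s["frame"][190:290,270:380],None,fx=7,fy=6,interpolation=cv2.INTER_CUBIC))
t=capture("top"); cv2.imwrite('pics/t9.png',cv2.resize(t["frame"][180:290,330:450],None,fx=6,fy=5,interpolation=cv2.INTER_CUBIC))
plan([*(j-1*u),17],yaw)
E
```

```text
time: 9.48
tool_pos: [446.5, -115.2, 22.9]
tcp_rot: [2.006, 1.571, 2.089]
contact_force: [-0.3, -0.8, -1.5]
grip_width: 45.3
d cm [0.68 0.06 1.29] spin(rotvec) [-0.001  0.002  0.001] t 9.63 F [-0.12  0.04 -1.18] w 45.3
tool axes
 [[ 0.002 -0.083  0.997]
 [-0.001  0.997  0.083]
 [-1.    -0.001  0.002]] pos [ 447.2 -116.    23.7]
```

View pics/w9.png

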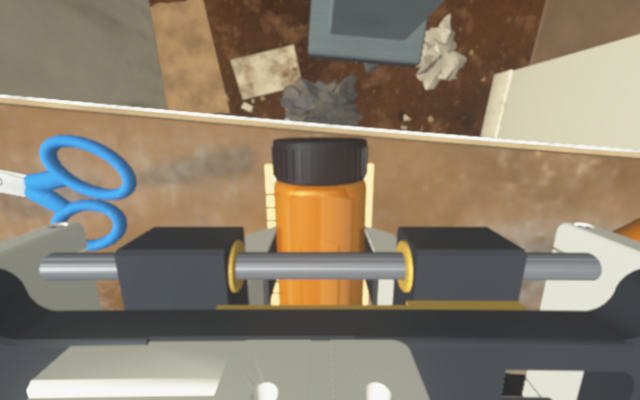

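View pics/s9.png

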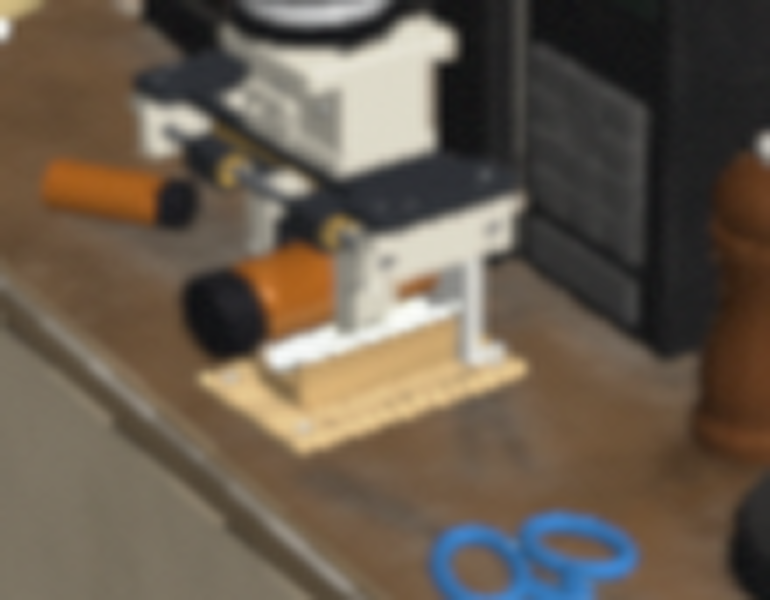

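View pics/t9.png

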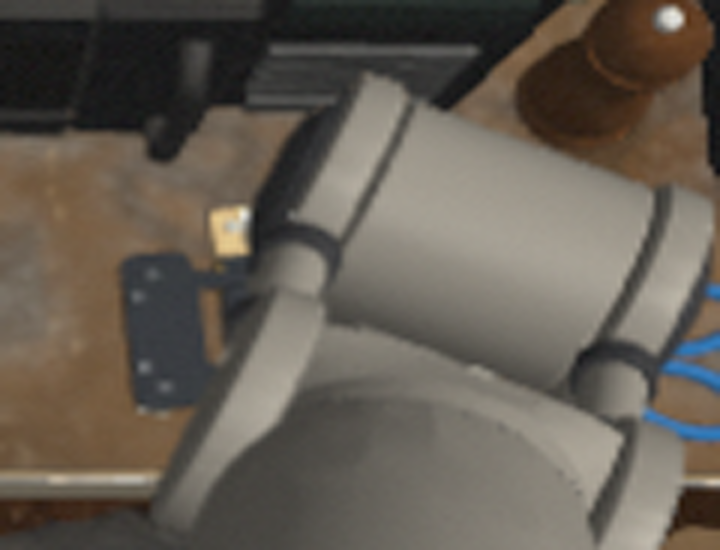

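Run:
```python
from h import *
t=capture("top"); s=capture("side"); cv2.imwrite("pics/s9b.png",cv2.resize(s["frame"][60:290,200:460],None,fx=3,fy=2.6,interpolation=cv2.INTER_CUBIC))
for z in(200,250,300,350,400): print(z,back(t,[[391.7,196],[397,200]],z).round().tolist())
o=sensors.get_obs(); print(o["joint_positions"].round(3),o["tool_pos"].round(1),o["contact_force"].round(1))
```

```text
200 [[552.0, -113.0, 200.0], [543.0, -125.0, 200.0]]
250 [[540.0, -105.0, 250.0], [531.0, -116.0, 250.0]]
300 [[528.0, -96.0, 300.0], [520.0, -107.0, 300.0]]
350 [[516.0, -88.0, 350.0], [508.0, -98.0, 350.0]]
400 [[504.0, -79.0, 400.0], [496.0, -89.0, 400.0]]
[-0.42   0.457  1.913  0.     0.77  -2.074] [ 446.9 -116.    23.6] [ 0.8 -0.6 -1.8]
```

View pics/s9b.png

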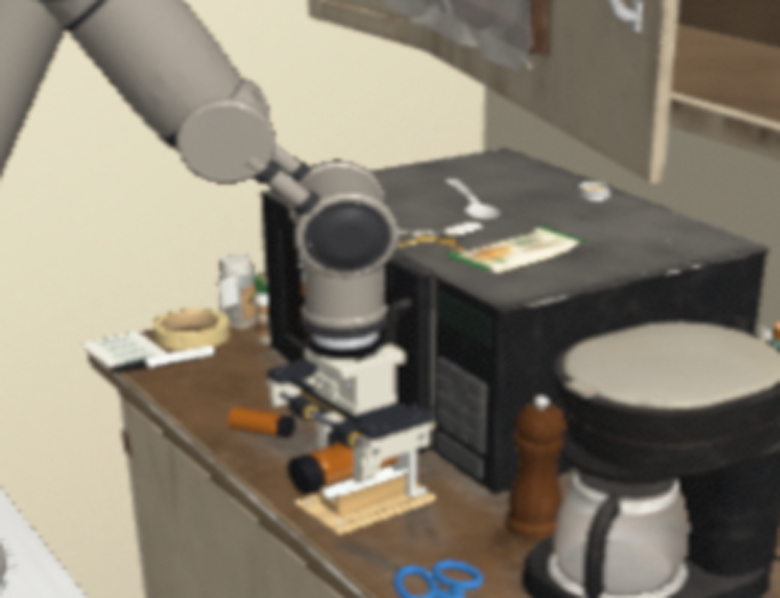

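The wrist housing clears the microwave. I'm lowering a little and advancing towards the stop in small steps.

```bash
python3 -m crank '[{"dx":0.3,"dy":0.05,"dz":0.3,"spin":0},{"dx":0.6,"dy":0.05,"dz":0.6,"spin":0},{"dx":0.65,"dy":0.05,"dz":0.9,"spin":0},{"dx":0.65,"dy":0.05,"dz":1.0,"spin":0},{"dx":0.65,"dy":0.05,"dz":1.0,"spin":0}]'
python3 -m crank '[{"dx":0,"dy":0,"dz":0.1,"spin":0},{"dx":0,"dy":0,"dz":0.2,"spin":0},{"dx":0,"dy":0,"dz":0.2,"spin":0}]'
python3 -m crank '[{"dx":0,"dy":0,"dz":0.1,"spin":0},{"dx":0,"dy":0,"dz":0.1,"spin":0},{"dx":0,"dy":0,"dz":0.1,"spin":0}]'
```

```text
time: 10.15
tool_pos: [456.5, -114.5, 16.0]
tcp_rot: [0.558, 1.571, 0.641]
contact_force: [1.1, -0.1, -1.7]
grip_width: 45.8
time: 10.4
tool_pos: [458.4, -114.4, 16.1]
tcp_rot: [-0.136, 1.571, -0.053]
contact_force: [0.6, 0.3, -2.0]
grip_width: 45.7
time: 10.65
tool_pos: [459.2, -114.3, 16.1]
tcp_rot: [0.219, 1.571, 0.301]
contact_force: [0.1, -1.3, -1.7]
grip_width: 45.6
```

```bash
python3 -m crank '[{"dx":0,"dy":0,"dz":0.1,"spin":0},{"dx":0,"dy":0,"dz":0.1,"spin":0},{"dx":0,"dy":0,"dz":0.1,"spin":0}]'
python3 -m crank '[{"dx":0,"dy":0,"dz":0.1,"spin":0},{"dx":0,"dy":0,"dz":0.1,"spin":0},{"dx":0,"dy":0,"dz":0.1,"spin":0}]'
python3 - <<'E'
from h import *
s=capture("side"); cv2.imwrite('pics/s10.png',cv2.resize(s["frame"][195:275,290:370],None,fx=9,fy=7,interpolation=cv2.INTER_CUBIC))
print(sensors.get_obs()["contact_force"])
E
```

```text
time: 10.9
tool_pos: [460.0, -114.1, 16.1]
tcp_rot: [2.534, 1.57, 2.616]
contact_force: [-1.2, 0.7, -1.8]
grip_width: 45.3
time: 11.15
tool_pos: [460.0, -114.0, 15.9]
tcp_rot: [2.835, 1.568, 2.917]
contact_force: [-5.7, -1.5, 1.3]
grip_width: 45.3
[-5.68020472 -1.58092717  0.97660497]
```

View pics/s10.png

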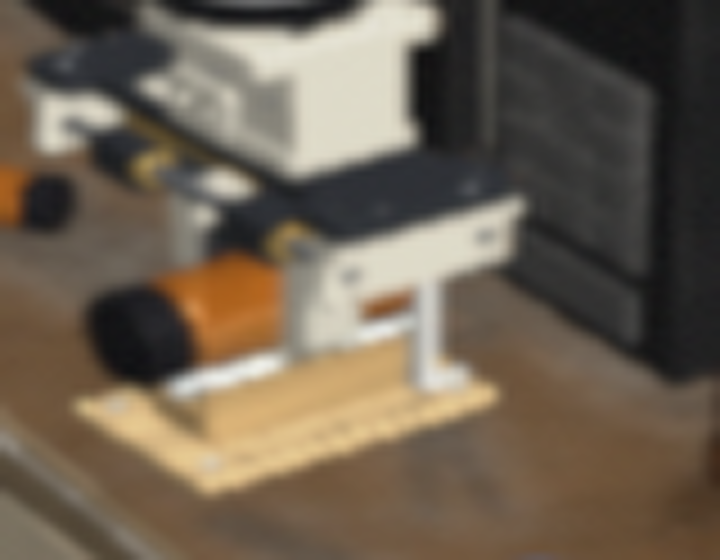

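Foot contact came at x = 460 (Fx = -5.7 N), exactly where predicted. Now I press down in small steps, watching the force.

```bash
for i in 1; do python3 -m crank '[{"dx":0.1,"dy":0,"dz":0,"spin":0},{"dx":0.2,"dy":0,"dz":0,"spin":0},{"dx":0.2,"dy":0,"dz":0,"spin":0}]'; done
python3 -m crank '[{"dx":0.1,"dy":0,"dz":0,"spin":0},{"dx":0.1,"dy":0,"dz":0,"spin":0},{"dx":0.1,"dy":0,"dz":0,"spin":0}]'
```

```text
time: 11.45
tool_pos: [459.9, -113.8, 13.9]
tcp_rot: [2.761, 1.568, 2.843]
contact_force: [-4.6, -1.0, 0.4]
grip_width: 45.4
time: 11.7
tool_pos: [460.0, -114.1, 13.5]
tcp_rot: [2.972, 1.569, 3.055]
contact_force: [-7.9, -1.8, 7.9]
grip_width: 45.3
```

```bash
python3 -m crank '[{"dx":0.1,"dy":0,"dz":0,"spin":0},{"dx":0.1,"dy":0,"dz":0,"spin":0},{"dx":0.1,"dy":0,"dz":0,"spin":0}]'; python3 -c "
from h import *
o=sensors.get_obs(); print(o['contact_force'].round(2),o['moment'].round(2),o['tool_pos'].round(2))"
```

```text
time: 11.95
tool_pos: [460.0, -114.4, 13.2]
tcp_rot: [-3.004, 1.569, -2.921]
contact_force: [-9.9, -2.2, 15.0]
grip_width: 45.0
[-9.88 -2.25 15.03] [-0.14  1.62  0.06] [ 460.05 -114.41   13.21]
```

```bash
python3 -m crank '[{"dx":0.05,"dy":-0.02,"dz":0,"spin":0},{"dx":0.1,"dy":-0.02,"dz":0,"spin":0},{"dx":0.1,"dy":-0.02,"dz":0,"spin":0},{"dx":0.1,"dy":-0.02,"dz":0,"spin":0}]'
python3 - <<'E'
from h import *
from fit import cyl
o=sensors.get_obs(); print(o['contact_force'].round(2),o['moment'].round(2),o['tool_pos'].round(2))
j=np.array([461,-114.2]);yaw=.084; u=np.array([np.cos(yaw),np.sin(yaw)])
P=cyl(*(j-9*u),yaw,60.5)
c=capture("wrist"); im=c["frame"].copy(); h=cv2.convexHull(np.float32(proj(c,P,o))); cv2.polylines(im,[np.int32(h+.5)],True,(0,255,0),1); cv2.imwrite("pics/w11.png",im)
s=capture("side"); q=proj(s,P); x0,y0=290,195; im=cv2.resize(s["frame"][y0:y0+80,x0:x0+80],None,fx=7,fy=7,interpolation=cv2.INTER_CUBIC)
cv2.polylines(im,[np.int32((cv2.convexHull(np.float32(q))+.5-[x0,y0])*7)],True,(0,255,0),1); cv2.imwrite("pics/s11.png",im)
print(sensors.get_obs()['contact_force'].round(2))
E
```

```text
time: 12.28
tool_pos: [460.1, -114.5, 13.0]
tcp_rot: [-2.898, 1.569, -2.815]
contact_force: [-12.5, -2.0, 25.6]
grip_width: 45.5
[-12.53  -2.02  25.55] [ 0.13  2.06 -0.03] [ 460.1  -114.51   13.05]
[-11.53  -0.76  24.66]
```

View pics/w11.png

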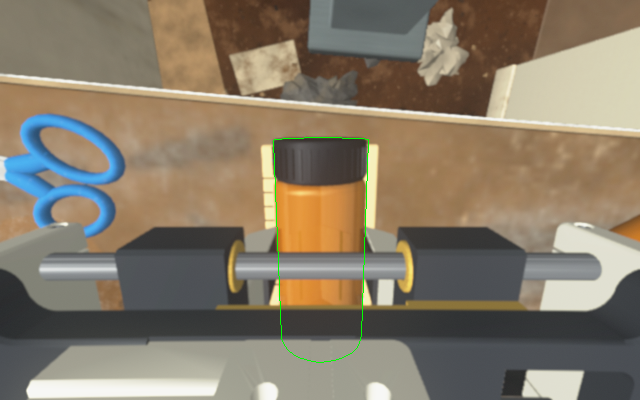

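View pics/s11.png

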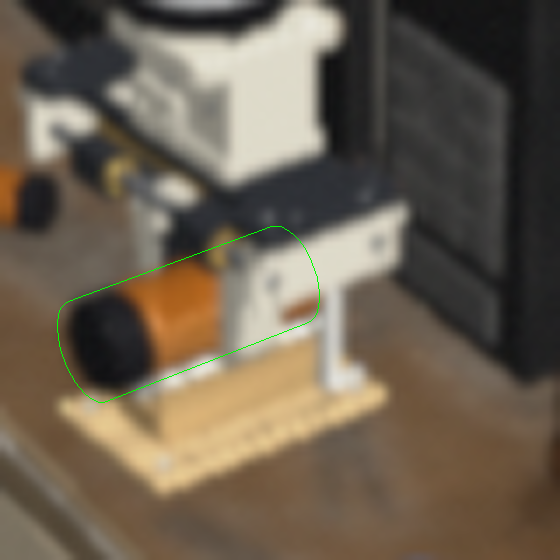

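The pressing force is 25 N down with almost no lateral force, so both flanks are bearing. The foot pushes the stop at about 12 N. I'll hold for a moment to confirm it is stable.

```bash
python3 -m crank '[{"dx":0,"dy":0,"dz":0,"spin":0},{"dx":0,"dy":0,"dz":0,"spin":0},{"dx":0,"dy":0,"dz":0,"spin":0},{"dx":0,"dy":0,"dz":0,"spin":0},{"dx":0,"dy":0,"dz":0,"spin":0},{"dx":0,"dy":0,"dz":0,"spin":0},{"dx":0,"dy":0,"dz":0,"spin":0},{"dx":0,"dy":0,"dz":0,"spin":0},{"dx":0,"dy":0,"dz":0,"spin":0},{"dx":0,"dy":0,"dz":0,"spin":0},{"dx":0,"dy":0,"dz":0,"spin":0},{"dx":0,"dy":0,"dz":0,"spin":0}]'
python3 - <<'E'
from h import *
t=capture("top"); cv2.imwrite("pics/t12.png",t["frame"]); s=capture("side"); cv2.imwrite("pics/s12.png",s["frame"])
E
```

```text
time: 13.38
tool_pos: [460.1, -114.5, 13.1]
tcp_rot: [-2.881, 1.569, -2.799]
contact_force: [-12.8, -0.5, 26.0]
grip_width: 45.2
```

View pics/t12.png

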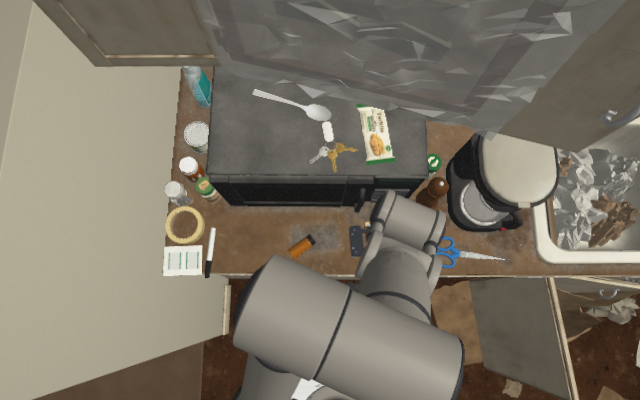

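View pics/s12.png

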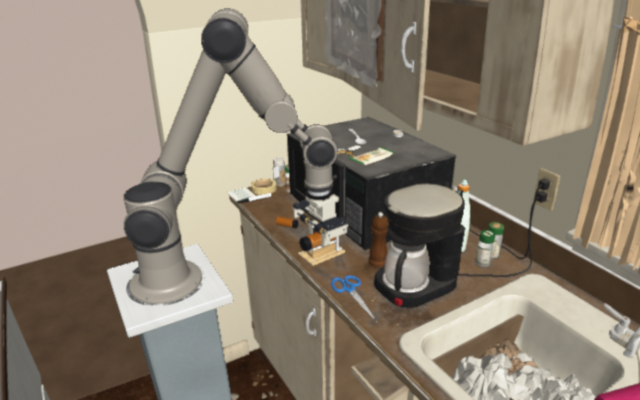

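The hold is stable at 26 N down, 13 N on the stop and 0.5 N lateral. The decoy (301,245), mill (432,190), scissors (455,252), pen (210,250) and tape (184,225) are all where they were. Handing in.

```bash
python3 -c "
from plant import bot,sensors
print(bot.close_job()); o=sensors.get_obs(); print(o['contact_force'].round(1),o['tool_pos'].round(1),o['grip_width'])"
```

```text
the job is handed in; nothing more can be done
None
the job is handed in; nothing more can be done
```

The larger amber jar lies in the V on top of the label, its foot against the stop. I handed the job in at about 13.5 s with the gripper still holding it pressed down.

**Last checks:**
- **Press:** about 26 N downwards, steady for over 1 s. Sideways force was only about 0.5 N, so I take it that both slopes are bearing.
- **Foot:** about 13 N against the stop. It touched where predicted, at x = 460.
- **Height:** the jar reached the V within about 0.5 mm of the expected height.
- **Grip:** 45.2 mm wide, on the 46 mm diameter.
- **Other objects:** the small amber jar, tape, pen, scissors and mill look unmoved in the last pictures.

**What failed or disagreed:**
- **First grip:** it was too high and closed to only 35 mm, because the real fingertips sit about 31 mm behind the reported tool point. I reopened, went lower and gripped again; the jar stayed put.
- **Side camera:** it sits a few millimetres off from the other two cameras, so I relied on the wrist and top views.
- **Rejected moves:** two commands were refused over row format before any motion.
- **After hand-in:** a state reading was refused, so the figures above are from just before.

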